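Throttle to idle, then hold the flywheel guard open

TASK

Bring the throttle lever on the control box back to idle, which is straight upright, and let go of it there. Then, with the throttle at idle, lift the hinged guard over the power head's flywheel and hold it open with the fingers at 50 degrees from closed; it falls shut if let go, so finish while still holding it there, quite still. Leave everything else on the bench where it is.

Things in the scene. Friction and masses are not known exactly. Their poses are not given: they have to be found in the camera images.
- box_throttle: grey control box of the throttle lever, 120 x 100 mm and 50 mm high on a thin foot 150 x 130 mm, fixed, on the left or right of the bench; two grey round cheeks beside the lever's pivot reach 78 mm above the bench. Origin on the bench under the pivot; z up, y along the lever's hinge axis, x the way the lever leans at positive angles
- throttle (a joint): angle of the throttle lever in rad: 0 = upright (idle), positive = leaning away from the robot's side (towards +x of its box), range -0.9 to 1.1. It starts at about 0.45 to 0.95. Hinge friction (0.18 N m, some 2 N at the knob) keeps it where it is left
- throttle_knob (a point): centre of the black ball, 30 mm across, at the top of the lever; 100 mm from the pivot on a 10 mm steel stem. The axes turn with the lever: z along the stem outwards, y along the hinge axis
- throttle_pivot (a point): on the lever's hinge axis, 62 mm above the bench. The axes turn with the lever: y is the hinge axis (level), z runs up the stem; positive angles swing z towards x
- rig: bench power head, fixed: blue open-topped housing 200 mm deep, 240 mm wide, 105 mm high with a steel flywheel inside, finned block behind, on a thin plate 280 x 270 mm. Origin on the bench right under the guard's closed handle bar; x points from the handle to the housing (front wall at x = 55 mm, hinge axis along y at x = 255 mm, z = 105 mm), z up
- guard (a joint): opening angle of the guard in rad: 0 = closed (flat on the housing), grows as its handle side is lifted, stop at 1.4 (80 degrees); 50 degrees is 0.873. The guard is a flat aluminium sheet 206 x 246 mm with dark slots, about 0.65 kg, hinged along the edge far from the handle; no stay or spring: it falls shut from every angle
- guard_handle (a point): middle of the guard's handle: a level round steel bar 12 mm thick, 110 mm long, parallel to the hinge, carried by two rods in the plane of the sheet out from its front edge towards the robot (free gap 46 mm between bar and sheet); 105 mm above the bench when closed, 255 mm from the hinge axis, at its height when closed. Axes turn with the guard: y along the bar, x towards the hinge
- socket: steel socket-wrench socket, 32 mm across, 45 mm tall, standing near one side of the guard's handle; origin at its foot
- dish: shallow round steel parts dish, 90 mm across, 25 mm tall, near the other side of the handle; origin at its foot
- screwdriver: screwdriver 200 mm long lying beside the control box; origin at its underside
- wrench: open-ended wrench 160 mm long lying on the other side of the control box; origin at its underside
Things that resemble listed ones, but are neither listed nor needed, are in the scene too. There is more than one size of the wrench; the job needs the larger. Leave any red look-alike of the box_throttle alone.

How it is judged (in metres and radians):
On the way, in this order (a step that is already met when the one before it is completed fails the run):
1. the throttle lever is let go at idle, upright within about 7 degrees, with the guard still closed (value of joint throttle between -0.12 and 0.12 rad and contact force between throttle and the arm below 0.1 N and contact force between throttle and the fingers below 0.1 N and value of joint guard below 0.06 rad), for 0.2 s.
2. the guard is lifted to 50 degrees within 6 degrees (value of joint guard between 0.767945 and 0.977384 rad), for 0.2 s.
At the end, for the whole second after the job is handed in: The throttle lever stands untouched at idle (within about 7 degrees of upright) and the robot's fingers hold the guard open, still, at 50 degrees within 6 degrees; no loose thing props the guard (all of step 2 and value of joint throttle between -0.12 and 0.12 rad and velocity of joint guard between -0.08 and 0.08 rad/s and contact force between guard and the fingers above 0.5 N and contact force between throttle and anything else below 0.1 N and contact force between guard and socket below 0.2 N and contact force between guard and dish below 0.2 N and contact force between guard and screwdriver below 0.2 N and contact force between guard and wrench below 0.2 N); the arm keeps its last pose, push and grip.
It fails at once if the guard is lifted while the throttle is not at idle (value of joint guard above 0.12 rad and (value of joint throttle below -0.12 rad or value of joint throttle above 0.12 rad)).
It fails at once if a loose thing on the bench is moved more than 30 mm (distance of any of socket, dish, screwdriver, wrench, oil, bolt_jar, mallet, mug from where it was at the start of the episode above 0.03 m).
It also fails if it takes over 58 s, if anything falls off the work surface, if the arm or the gripper's body presses on something with over 40 N, if the wrist force passes 120 N, or if a joint passes its speed limit or range.

ROBOT

A 7-joint arm with a two-finger parallel gripper is mounted at the origin on the work surface. World frame = base frame: x ahead of the robot, y to its left, z up, the work surface at z = 0. Lengths are in mm, angles in rad, forces in N, time in s.
With the tool pointing down it reaches from about 400 to 875 mm from the base axis. Payload 4.4 kg.
Tool frame: the origin (TCP) lies at the very end of the fingers, on their centre line; the grasp point (between the pads) lies 19 mm behind it (ctrl.grasp_offset is the distance from the TCP to the grasp point, in mm); z points along the fingers, y is the line along which they close (so a half turn about z gives the same grasp; the last joint's range is limited). The gripper opens to 85 mm and grips with 20 to 120 N. Pads are 22 mm wide; open, the fingers measure 114 mm over their backs; the gripper's body (76 mm by 85 mm) begins 54 mm behind the grasp point. The pads swing forward as they close: fully open they stand 13 mm farther back than shut.
Start: joints at [-1.305, 0.628, 0.038, 1.517, -0.027, 0.996, -0.02], TCP at [211.711, 614.57, 231.313] pointing down, gripper open.
Joint ranges: [-3.06, 3.06], [-0.37, 2.12], [-1.25, 1.32], [0.18, 2.47], [-1.1, 4.24], [0.23, 1.98], [-2.94, 2.94]. Speed limits (rad/s): [2.57, 2.57, 3.14, 3.14, 3.14, 3.14, 3.14].

INTERFACE

Orientations are given as [roll, pitch, yaw] about the fixed x, y, z axes, in that order (R = Rz(yaw) Ry(pitch) Rx(roll)).
In Python, from cell import status, cams, ctrl gives the robot as it stands.
- The arm moves only by the tool move_arm, never from a script. Its argument "plan" is a list of rows, each a list of 3 entries, a list of its own where there are three numbers: the shift along the world's x, y, z in mm, then the turn, a rotation vector about the world's x, y, z in degrees, then the opening, from 0 (shut) to 1 (fully open). In form: [[[x, y, z], [wx, wy, wz], gripper], ...]. A call has 1 to 10 rows; each row shifts and turns the commanded pose from where the row before left it; what a row does not reach is not made up. A row lasts 1/8 s, in which the tool goes at most 62.5 mm and 10.7 degrees, less where a joint would pass 70% of its speed; a pose out of reach is approached as far as the arm can. A call with a gripper value outside its range is refused whole. The fingers move at their own pace and stop on an object; the grip force is fixed at half the most. Time passes only in rows, so rows that do not move let the fingers close. It gives the time, the measured TCP pose, the force, the opening and the grip force at its end, in the units of the state.
- status.read_state(): the state, without advancing time (a new reading comes with each control period).
- cams.get_image(name): name is "side" or "top" or "wrist"; returns the picture (400x640x3 uint8, blue, green, red); there is no depth.
- cams.camera_params(name): a dict with "K" (3x3 intrinsics, pixels), "pose" (4x4, takes a point from camera to world coordinates); the wrist camera has in their place "tool_from_camera" (4x4, takes a point from camera to tool coordinates, whose origin is the TCP and whose axes are the flange's). Camera axes: x right, y down, z forward; pixel columns grow to the right and rows downward; lengths in mm; the calibration is good to about 2 mm. A picture is of the moment at which its call begins: read the wrist's pose just before it. camera_params takes no time and is no camera call.
- ctrl.finish_job(): hands the job in; it is judged then, once.
The state is a dict: "clock": time; "qpos": joint angles; "qd": joint speeds; "tau": joint torques, N m; "eef_pos": TCP position; "tool_rot": TCP orientation; "force": force on the tool from outside, world axes, zero at the start; "torque": the same for the moment, N m; "width": finger opening in mm; "gripper_force": force on a finger pad.
Only numpy, scipy, OpenCV 4.12 (cv2) and the standard library are available. Lean on these libraries where they do the work, as an engineer would, in place of code of your own. Each camera call takes 0.05 s, during which the arm holds its last target. There are 200 camera calls.

## Working session

There is one attempt and no reset: what is moved stays moved. The work goes in short steps, Python scripts to look and compute and a tool call to move; the robot and the scene stay as the last step left them, time stands still between calls to the robot, and variables do not carry over. Pictures are saved under pics/ and viewed, at most 10 in all, crops included, and the job is handed in when it is done.

Besides the shell and the picture viewer there is one more tool, called after "Call:" as name(argument=value, ...) on one line, values as JSON. move_arm: Moves the arm, as the interface text tells. Its arguments: {"type":"object","properties":{"plan":{"type":"array","items":{"type":"array"}}},"required":["plan"]}

```bash
mkdir -p pics; ls
python3 - <<'E'
from cell import status,cams,ctrl
import cv2,numpy as np
np.set_printoptions(precision=4,suppress=True)
for n in("top","side"):
    cv2.imwrite(f"pics/{n}0.png",cams.get_image(n)); p=cams.camera_params(n); print(n,p["K"],p["pose"])
print(cams.camera_params("wrist"))
s=status.read_state();print(s)
E
```

```text
pics
top [[441.3967   0.     319.667 ]
 [  0.     441.3967 205.0719]
 [  0.       0.       1.    ]] [[  -0.0195   -0.9965    0.0811  486.7165]
 [  -0.9997    0.0204    0.0103  -48.2114]
 [  -0.0119   -0.0808   -0.9967 1404.1783]
 [   0.        0.        0.        1.    ]]
side [[363.8767   0.     321.3029]
 [  0.     363.8767 199.6717]
 [  0.       0.       1.    ]] [[ -0.9171  -0.2641   0.2986 285.7401]
 [ -0.3986   0.6225  -0.6736 683.7204]
 [ -0.0079  -0.7367  -0.6761 820.4683]
 [  0.       0.       0.       1.    ]]
{'K': array([[333.5737,   0.    , 321.9471],
       [  0.    , 333.5737, 204.8562],
       [  0.    ,   0.    ,   1.    ]]), 'tool_from_camera': array([[   0.0002,   -0.9631,   -0.2691,   68.6586],
       [   1.    ,    0.0002,   -0.0001,   -0.5121],
       [   0.0002,   -0.2691,    0.9631, -142.8026],
       [   0.    ,    0.    ,    0.    ,    1.    ]])}
{'clock': 0.1, 'qpos': array([-1.3048,  0.6293,  0.0385,  1.5183, -0.027 ,  0.9963, -0.02  ]), 'qd': array([-0.001 , -0.0001,  0.0008, -0.002 ,  0.001 , -0.0003, -0.0027]), 'tau': array([  0.0021, -56.4534,   1.2299, -19.3973,   0.0112,   0.0055,
         0.    ]), 'eef_pos': array([211.5495, 614.0115, 230.471 ]), 'tool_rot': array([-3.1399,  0.    ,  2.8097]), 'force': array([-0.3675, -0.0009, -0.806 ]), 'torque': array([ 0.0101, -0.0014, -0.0043]), 'gripper_force': 0.0, 'width': 85.71209334970757}
```

View pics/top0.png

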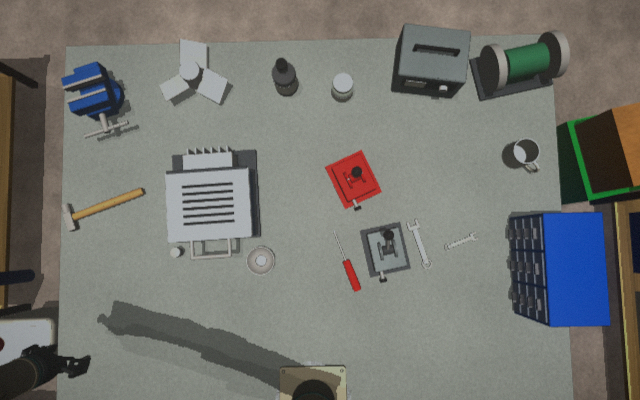

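View pics/side0.png

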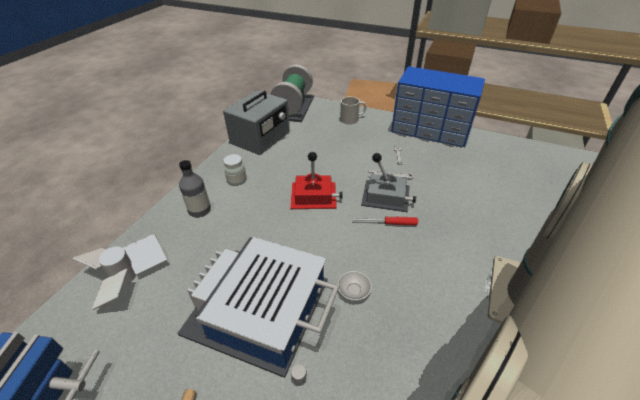

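Candidates for the lever: the grey box at top (386,250) / side (388,190), and the red look-alike at top (353,178) / side (315,190). The grey one is mine. The guard handle is at top (211,250) / side (325,308). The socket is at (176,252) and the dish at (261,260) in the top view. Next I'll check close crops.

```bash
cat > h.py <<'E'
import cv2,numpy as np
from cell import status,cams,ctrl
from scipy.spatial.transform import Rotation as R
np.set_printoptions(precision=2,suppress=True)
def ray(n,uv):
    p=cams.camera_params(n);T=p["pose"] if "pose" in p else wristpose(p)
    d=T[:3,:3]@np.linalg.inv(p["K"])@[uv[0],uv[1],1];return T[:3,3],d/np.linalg.norm(d)
def wristpose(p):
    s=status.read_state();T=np.eye(4);T[:3,:3]=R.from_euler("xyz",s["tool_rot"]).as_matrix();T[:3,3]=s["eef_pos"];return T@p["tool_from_camera"]
def plane(n,uv,z):
    o,d=ray(n,uv);return o+d*(z-o[2])/d[2]
def two(a,ua,b,ub):
    o,d=ray(a,ua);q,e=ray(b,ub);t=np.linalg.lstsq(np.c_[d,-e],q-o,rcond=None)[0]
    A=o+d*t[0];B=q+e*t[1];return (A+B)/2,np.linalg.norm(A-B)
E
python3 - <<'E'
import cv2,numpy as np
t=cv2.imread("pics/top0.png");s=cv2.imread("pics/side0.png")
a=cv2.resize(t[210:300,330:430],(400,360),interpolation=cv2.INTER_CUBIC) #4x
b=cv2.resize(s[145:220,350:450],(400,300),interpolation=cv2.INTER_CUBIC) #4x
c=cv2.resize(t[160:280,150:283],(399,360),interpolation=cv2.INTER_CUBIC) #3x
d=np.zeros((600,800,3),np.uint8);d[:360,:400]=a;d[:360,400:799]=c
d[:0]=0;
e=cv2.resize(s[250:350,260:380],(288,240),interpolation=cv2.INTER_CUBIC)#2.4
d[360:600,:320]=cv2.resize(s[145:220,350:450],(320,240),interpolation=cv2.INTER_CUBIC);d[360:600,400:688]=e
cv2.imwrite("pics/c1.png",d)
E
```

```text
(no output)
```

View pics/c1.png

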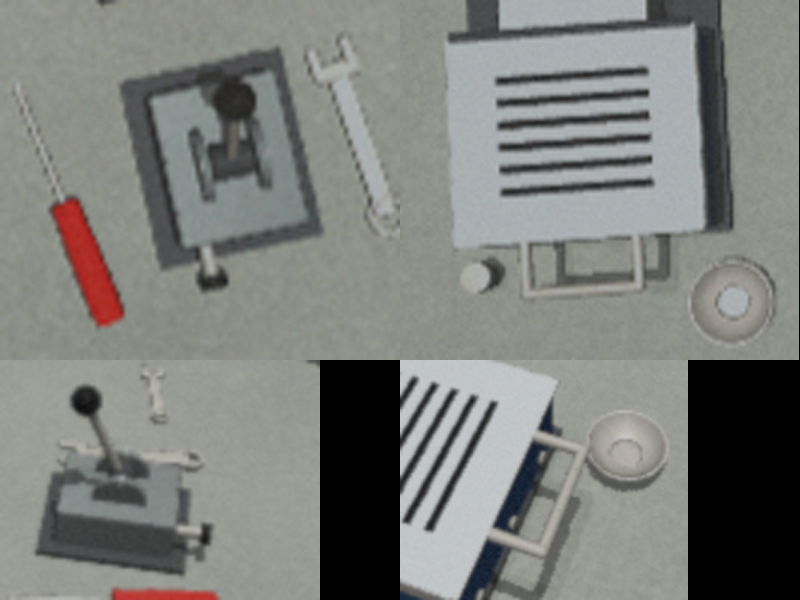

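The crop confirms the choice. The grey lever's knob is at top (388.5,235) / side (377,158), leaning away from the robot, and the handle bar runs from top (191,257) to (230,256).

Run:
```python
from h import *
k,e=two("top",(388.5,235.2),"side",(376.9,157.8));print("knob",k,e)
c=[plane("top",(330+u/4,210+v/4),5) for u,v in[(121,84),(276,48),(322,234),(162,270)]]
C=np.array(c);print("foot",C[:,:2].round(),C.mean(0),[np.linalg.norm(C[i]-C[i-1]) for i in range(4)])
m=C.mean(0);xd=(C[0]+C[1]-C[2]-C[3]);xd/=np.linalg.norm(xd);print("xdir",xd,np.degrees(np.arctan2(xd[1],xd[0])))
pv=m.copy();pv[2]=62;r=k-pv;print("r",np.linalg.norm(r),"theta",np.arctan2(r@xd,r[2]),"lat",r@np.array([-xd[1],xd[0],0]))
S=np.array([plane("top",(150+(u-400)/3,160+v/3),106) for u,v in[(447,42),(695,24),(705,229),(455,246)]])
print("sheet",S[:,:2],[np.linalg.norm(S[i]-S[i-1]) for i in range(4)])
xr=(S[0]+S[1]-S[2]-S[3]);xr/=np.linalg.norm(xr);print("rigx",xr,np.degrees(np.arctan2(xr[1],xr[0])))
H=np.array([plane("top",(150+(u-400)/3,160+v/3),105) for u,v in[(524,291),(641,288)]]);print("bar",H,H.mean(0),np.linalg.norm(H[0]-H[1]))
print("bar vs sheet centre along x",(S.mean(0)-H.mean(0))@xr)
print("side bar",two("top",(150+124/3,160+97),"side",(260+(543-400)/2.4,250+(551-360)/2.4)),two("top",(150+241/3,160+96),"side",(260+(582-400)/2.4,250+(452-360)/2.4)))
for n,uv in[("socket",(150+76/3,160+277/3)),("dish",(150+333/3,160+302/3))]:print(n,plane("top",uv,45 if n=="socket" else 10))
print(plane("top",(330+15/4,210+85/4),10),plane("top",(330+105/4,210+315/4),10),plane("top",(330+330/4,210+60/4),5),plane("top",(330+383/4,210+220/4),5))
```

```text
knob [ 499.3  -228.3   150.05] 0.22250787480492493
foot [[ 516. -160.]
 [ 542. -284.]
 [ 395. -315.]
 [ 370. -189.]] [ 455.48 -236.84    5.  ] [np.float64(148.81496289208275), np.float64(125.93001132022142), np.float64(149.759799839211), np.float64(128.64767179976334)]
xdir [0.98 0.2  0.  ] 11.43408230453421
r 98.72541655401349 theta 0.4692835586464157 lat -0.31631903450007803
sheet [[694.59 422.33]
 [707.35 175.39]
 [504.21 166.88]
 [492.41 412.67]] [np.float64(202.41946118459526), np.float64(247.26728107224594), np.float64(203.31341154046694), np.float64(246.07555064934442)]
rigx [1.   0.04 0.  ] 2.5655143198914274
bar [[447.19 344.88 105.  ]
 [447.92 230.13 105.  ]] [447.56 287.5  105.  ] 114.75549885290248
bar vs sheet centre along x 152.2374548353327
side bar (array([445.64, 343.33, 108.23]), np.float64(3.4858227571967544)) (array([449.75, 231.48, 101.58]), np.float64(4.059513967277678))
socket [460.58 412.46  45.  ]
dish [428.66 153.95  10.  ]
[516.4  -76.56  10.  ] [ 336.03 -142.73   10.  ] [ 531.3 -325.9    5. ] [ 405.11 -362.78    5.  ]
```

Everything agrees with the given sizes: foot 149 x 127 mm, lever radius 98.7 mm, throttle about 0.47 rad. I'll grip the knob along the hinge axis and swing it upright.

Call:
move_arm(plan=[[[33,-39,2],[0,0,-10],1],[[34,-39,2],[0,0,-10],1],[[34,-39,2],[0,0,-10],1],[[34,-39,2],[0,0,-10],1],[[34,-39,2],[0,0,-10],1],[[34,-39,2],[0,0,-10],1],[[34,-39,2],[0,0,-10],1],[[34,-39,2],[0,0,-10],1],[[7,-50,2],[0,0,-10],1],[[7,-50,2],[0,0,-10],1]])

```text
clock: 1.35
eef_pos: [496.8, 200.8, 251.0]
tool_rot: [-3.141, 0.001, 1.059]
force: [0.2, -0.4, -0.6]
width: 85.5
gripper_force: 0.0
```

Call:
move_arm(plan=[[[6,-43,0],[0,0,-5],1],[[6,-43,0],[0,0,-5],1],[[6,-43,0],[0,0,-5],1],[[0,-43,0],[0,0,-5],1],[[0,-43,0],[0,0,-5],1],[[0,-43,0],[0,0,-5],1],[[-4,-43,0],[0,0,-5],1],[[-4,-43,0],[0,0,-5],1],[[-4,-43,0],[0,0,-5],1],[[-4,-43,0],[0,0,-4.3],1]])

```text
clock: 2.6
eef_pos: [498.4, -228.5, 251.0]
tool_rot: [-3.141, 0.0, 0.202]
force: [0.3, -1.2, 0.7]
width: 84.9
gripper_force: 0.0
```

Run:
```python
from h import *
s=status.read_state();print(s["eef_pos"],s["tool_rot"],s["qpos"]);
p=cams.camera_params("wrist");T=wristpose(p)
im=cams.get_image("wrist");cv2.imwrite("pics/w1.png",im)
for q in([499.3,-228.3,150],[455.5,-237,62]):
    c=np.linalg.inv(T)@np.r_[q,1];x=p["K"]@c[:3];print(x[:2]/x[2])
```

```text
[ 498.37 -228.45  250.99] [-3.14  0.    0.2 ] [-0.11  0.56  0.77  1.79 -0.46  0.98 -0.52]
[321.74 202.72]
[321.64 221.44]
```

View pics/w1.png

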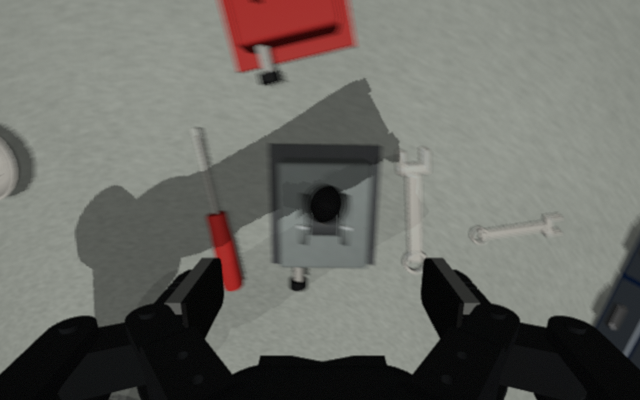

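The wrist view shows the grey box with the knob at (326,203), against a predicted (322,203), so I shift about 2 mm sideways, descend and grip.

Call:
move_arm(plan=[[[1,-2,-40],[0,0,0],1],[[0,0,-40],[0,0,0],1],[[0,0,-40],[0,0,0],1],[[0,0,0],[0,0,0],0.3],[[0,0,0],[0,0,0],0.1],[[0,0,0],[0,0,0],0],[[0,0,0],[0,0,0],0],[[0,0,0],[0,0,0],0]])

```text
clock: 3.65
eef_pos: [501.1, -227.2, 133.0]
tool_rot: [-3.139, -0.003, 0.206]
force: [-0.9, 5.1, 5.9]
width: 27.3
gripper_force: 58.6
```

Call:
move_arm(plan=[[[-10,-1,4.5],[0,0,0],0],[[-11.3,-2.3,3.5],[0,0,0],0],[[-11.6,-2.3,2],[0,0,0],0],[[-10.8,-2.2,0.6],[0,0,0],0],[[0,0,0],[0,0,0],0],[[0,0,0],[0,0,0],0]])

```text
clock: 4.4
eef_pos: [456.7, -238.0, 142.3]
tool_rot: [3.14, -0.001, 0.204]
force: [0.3, -0.2, -0.0]
width: -0.3
gripper_force: 0.0
```

Run:
```python
from h import *
a=cams.get_image("side")
cv2.imwrite("pics/s2.png",cv2.resize(a[120:240,330:460],(520,480),interpolation=cv2.INTER_CUBIC))
```

```text
(no output)
```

View pics/s2.png

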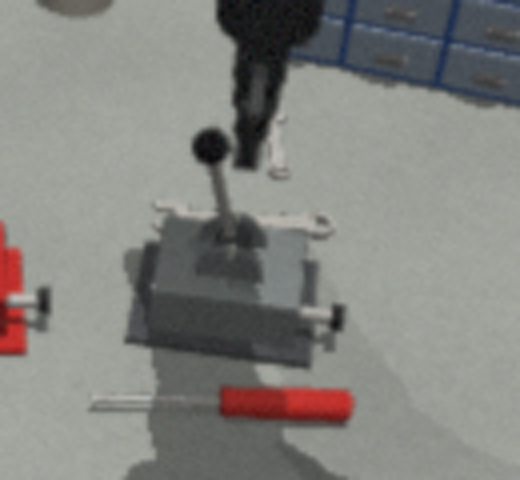

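The ball slipped out of the grip partway, so the lever is still leaning. The knob is at side px (382.5,156.5). I'll re-measure it and re-grip deeper.

Run:
```python
from h import *
x=np.array([np.cos(np.radians(11.43)),np.sin(np.radians(11.43)),0]);y=np.array([-x[1],x[0],0]);pv=np.array([455.5,-236.8,62])
for uv in[(376.9,157.8),(382.5,156.5)]:
    o,d=ray("side",uv);k=o+d*((pv-o)@y)/(d@y);r=k-pv;print(k,np.linalg.norm(r),np.arctan2(r@x,r[2]),r@x)
```

```text
[ 499.33 -227.94  150.29] 98.97042343984855 0.4688159730690711 44.71783881650497
[ 483.1  -231.22  157.6 ] 99.66353625869637 0.28648273855419176 28.16292895686206
```

Call:
move_arm(plan=[[[0,0,40],[0,0,0],0],[[0,0,40],[0,0,0],1],[[26.5,6,0],[0,0,0],1],[[0,0,0],[0,0,0],1],[[0,0,0],[0,0,0],1],[[0,0,-45],[0,0,0],1],[[0,0,-45],[0,0,0],1],[[0,0,0],[0,0,0],1]])

```text
clock: 5.45
eef_pos: [479.6, -230.3, 129.4]
tool_rot: [-3.137, 0.006, 0.203]
force: [-0.1, 0.1, 0.1]
width: 85.6
gripper_force: 0.0
```

Call:
move_arm(plan=[[[0,0,0],[0,0,0],0.5],[[0,0,0],[0,0,0],0.3],[[0,0,0],[0,0,0],0.25],[[0,0,0],[0,0,0],0.2],[[0,0,0],[0,0,0],0.2]])

```text
clock: 6.08
eef_pos: [483.6, -230.5, 133.3]
tool_rot: [-3.141, -0.003, 0.205]
force: [0.0, 2.8, 7.3]
width: 27.6
gripper_force: 58.4
```

Call:
move_arm(plan=[[[-4,-0.4,1],[0,0,0],0.2],[[-4,-0.8,1],[0,0,0],0.2],[[-4,-0.8,0.8],[0,0,0],0.2]])

```text
clock: 6.45
eef_pos: [472.8, -232.7, 135.9]
tool_rot: [3.141, -0.005, 0.205]
force: [4.7, 3.1, 4.1]
width: 27.3
gripper_force: 58.7
```

Call:
move_arm(plan=[[[-4,-0.8,0.6],[0,0,0],0.2],[[-4,-0.8,0.4],[0,0,0],0.2],[[-4,-0.8,0.2],[0,0,0],0.2],[[-3,-0.6,0],[0,0,0],0.2]])

```text
clock: 6.95
eef_pos: [455.1, -236.2, 136.3]
tool_rot: [-3.141, 0.0, 0.204]
force: [-2.2, 6.4, 6.8]
width: 26.2
gripper_force: 58.5
```

Run:
```python
from h import *
a=cams.get_image("side")
cv2.imwrite("pics/s3.png",cv2.resize(a[120:240,330:460],(520,480),interpolation=cv2.INTER_CUBIC))
```

```text
(no output)
```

View pics/s3.png

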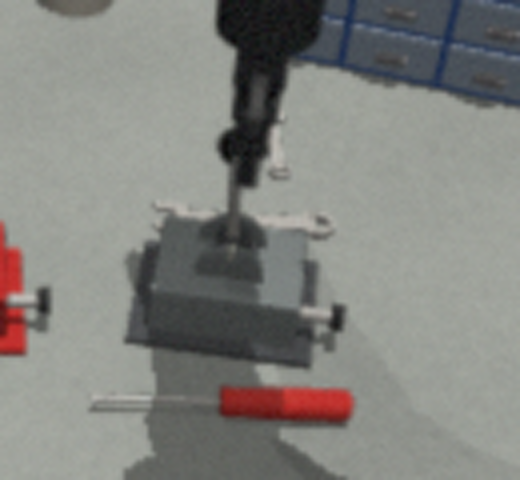

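The ball is at about crop (238,146), so roughly 0.06 rad. I nudge 4 mm more, release, lift and measure.

Call:
move_arm(plan=[[[-4,-0.8,0],[0,0,0],0.2],[[0,0,0],[0,0,0],1],[[0,0,0],[0,0,0],1],[[0,0,0],[0,0,0],1],[[0,0,45],[0,0,0],1],[[0,0,45],[0,0,0],1],[[0,30,20],[0,0,0],1],[[0,45,0],[0,0,0],1]])

```text
clock: 8.0
eef_pos: [452.6, -163.0, 247.7]
tool_rot: [3.139, -0.004, 0.201]
force: [0.4, 1.0, -0.3]
width: 85.4
gripper_force: 0.0
```

Run:
```python
from h import *
x=np.array([np.cos(np.radians(11.43)),np.sin(np.radians(11.43)),0]);y=np.array([-x[1],x[0],0]);pv=np.array([455.5,-236.8,62])
a=cams.get_image("side");s=a[140:175,370:405]
m=(s.max(2)<45).astype(np.uint8);n,l,st,c=cv2.connectedComponentsWithStats(m)
for i in range(1,n):
    if st[i,4]>15:
        uv=c[i]+[370,140];o,d=ray("side",uv);k=o+d*((pv-o)@y)/(d@y);r=k-pv;print(uv,st[i],k,np.linalg.norm(r),np.arctan2(r@x,r[2]))
cv2.imwrite("pics/s4.png",cv2.resize(a[120:240,330:460],(520,480),interpolation=cv2.INTER_CUBIC))
```

```text
[390.29 143.96] [18  0  7 10 45] [ 465.39 -234.8   206.08] 144.43579355222147 0.06992666058545374
[385.   156.25] [12 13  7  8 48] [ 475.8  -232.7   159.61] 99.78127083291498 0.20906665040715003
```

View pics/s4.png

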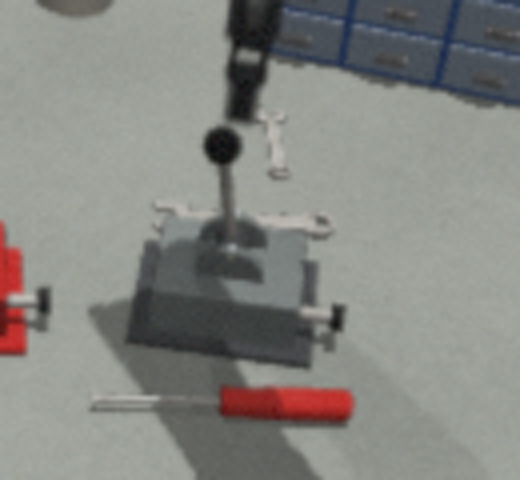

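The lever is at about 0.2 rad: the release squeezed the ball out forward. I'll push it from the far side with closed fingers instead.

Call:
move_arm(plan=[[[31,-31,0],[0,0,0],0],[[31,-31,0],[0,0,0],0],[[0,0,-33],[0,0,0],0],[[0,0,-33],[0,0,0],0],[[0,0,-31],[0,0,0],0],[[-8,-1.6,0],[0,0,0],0],[[-8,-1.6,0],[0,0,0],0],[[-4,-0.8,0],[0,0,0],0],[[-4,-0.8,0],[0,0,0],0],[[-4,-0.8,0],[0,0,0],0]])

```text
clock: 9.3
eef_pos: [486.1, -230.1, 149.7]
tool_rot: [3.14, -0.002, 0.204]
force: [2.0, 0.3, 1.7]
width: -0.1
gripper_force: 1.1
```

Call:
move_arm(plan=[[[-2,-0.4,0],[0,0,0],0],[[0,0,0],[0,0,0],0]])

```text
clock: 9.55
eef_pos: [483.2, -230.3, 148.9]
tool_rot: [3.141, 0.0, 0.204]
force: [2.1, -0.3, 1.4]
width: 0.2
gripper_force: 0.6
```

```bash
cat > knob.py <<'E'
from h import *
x=np.array([np.cos(np.radians(11.43)),np.sin(np.radians(11.43)),0]);y=np.array([-x[1],x[0],0]);pv=np.array([455.5,-236.8,62])
print((status.read_state()["eef_pos"]-pv)@x)
a=cams.get_image("side")
# stem: bright on lever below the ball; ball: dark blob
s=a[148:166,375:402];print((s.max(2)<45).astype(int).sum(0),(s.max(2)<45).astype(int).sum(1))
cv2.imwrite("pics/s5.png",cv2.resize(a[120:240,330:460],(520,480),interpolation=cv2.INTER_CUBIC))
E
python3 knob.py
```

```text
28.457829433538212
[ 0  0  0  0  0  4 11 11 11  9  5  4  3  6  7  8  8  8  6  5  0  0  0  0
  0  0  0] [ 7  7  7  7  5  7 11 12 12 11 10  6  4  0  0  0  0  0]
```

Call:
move_arm(plan=[[[-3,-0.6,0],[0,0,0],0],[[0,0,0],[0,0,0],0],[[10,2,0],[0,0,0],0],[[20,4,0],[0,0,0],0],[[0,0,45],[0,0,0],0],[[0,0,50],[0,0,0],0],[[0,50,0],[0,0,0],0],[[0,50,0],[0,0,0],0]])

```text
clock: 10.6
eef_pos: [510.7, -123.6, 244.3]
tool_rot: [3.142, -0.0, 0.203]
force: [1.4, 0.5, -0.5]
width: 0.0
gripper_force: 0.0
```

```bash
cat >> knob.py <<'E'
for n,(u0,v0,u1,v1) in dict(side=(375,146,402,170),top=(370,225,405,260)).items():
    a=cams.get_image(n);s=a[v0:v1,u0:u1]
    nn,l,st,c=cv2.connectedComponentsWithStats((s.max(2)<45).astype(np.uint8))
    for i in range(1,nn):
        if st[i,4]>15:
            uv=c[i]+[u0,v0];o,d=ray(n,uv)
            if n=="side": k=o+d*((pv-o)@y)/(d@y)
            else: k=plane(n,uv,162)
            r=k-pv;print(n,uv,st[i],k,np.linalg.norm(r),np.arctan2(r@x,r[2]))
s=cams.get_image("side")[120:240,330:460];t=cams.get_image("top")[205:295,335:435]
cv2.imwrite("pics/s6.png",np.hstack([cv2.resize(s,(390,360)),cv2.resize(t,(400,360))]))
E
python3 knob.py
```

```text
76.59330041434279
[0 0 0 0 0 0 0 0 0 0 0 0 0 0 5 7 8 7 7 6 4 0 0 0 0 0 0] [0 0 0 0 0 3 3 7 7 7 7 6 4 0 0 0 0 0]
side [391.76 157.  ] [14  8  7  7 41] [ 455.59 -236.78  159.73] 97.73017245819186 0.0009551584872602728
top [392.02 250.44] [18 21 10 10 50] [ 456.4  -235.06  162.  ] 100.01917319486277 0.012276279551956683
```

View pics/s6.png

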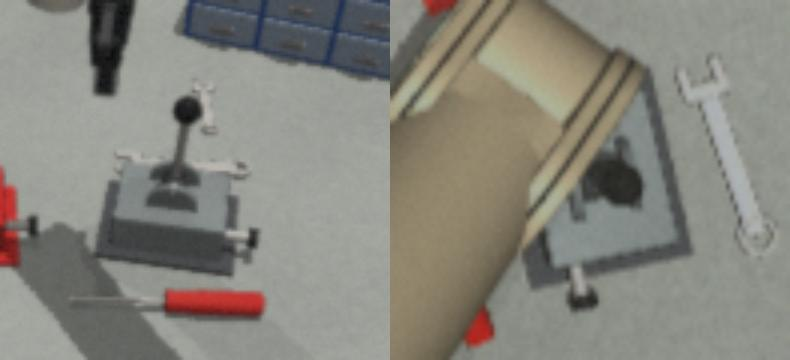

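The lever is clearly upright: side gives 0.001 rad, top 0.012 rad, and nothing is touching it. Now I go to the guard handle with the fingers closing along the rig's x axis.

Call:
move_arm(plan=[[[-8,51,0],[0,0,10],0.5],[[-8,51,0],[0,0,10],0.5],[[-8,51,0],[0,0,10],0.5],[[-8,51,0],[0,0,10],0.5],[[-8,51,0],[0,0,10],0.5],[[-8,51,0],[0,0,10],0.5],[[-8,51,0],[0,0,10],0.5],[[-7,54,0],[0,0,10],0.5],[[0,0,0],[0,0,1],0.5]])

```text
clock: 11.98
eef_pos: [447.3, 290.0, 243.4]
tool_rot: [-3.141, -0.002, 1.624]
force: [-0.5, -1.3, -0.4]
width: 42.4
gripper_force: 0.0
```

Run:
```python
from h import *
s=status.read_state();print(s["eef_pos"],s["tool_rot"],s["width"]);
p=cams.camera_params("wrist");T=wristpose(p)
im=cams.get_image("wrist");cv2.imwrite("pics/w2.png",im)
for q in([447.5,287.5,105],[447.2,344,105],[448,231,105]):
    c=np.linalg.inv(T)@np.r_[q,1];x=p["K"]@c[:3];print(x[:2]/x[2])
```

```text
[447.32 290.03 243.45] [-3.14 -0.    1.62] 42.41822368485368
[322.82 195.95]
[326.17 129.47]
[320.02 255.84]
```

View pics/w2.png

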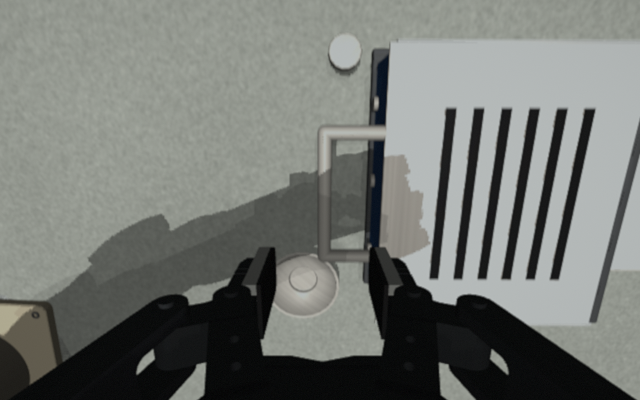

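The bar is at column 325, against a predicted 323, and sits between the fingers. I descend and grip.

Call:
move_arm(plan=[[[1,-2,-40],[0,0,0],0.5],[[0,0,-40],[0,0,0],0.5],[[0,0,-40],[0,0,0],0.5],[[0,0,-41],[0,0,0],0.5],[[0,0,0],[0,0,0],0.5],[[0,0,0],[0,0,0],0.2],[[0,0,0],[0,0,0],0],[[0,0,0],[0,0,0],0],[[0,0,0],[0,0,0],0]])

```text
clock: 13.15
eef_pos: [449.4, 284.2, 84.7]
tool_rot: [3.139, -0.001, 1.617]
force: [0.0, -2.5, 6.9]
width: 9.8
gripper_force: 58.7
```

Call:
move_arm(plan=[[[0.2,0,11],[0,0,0],0],[[0.8,0,11],[0,0,0],0],[[1.2,0,11],[0,0,0],0],[[1.7,0.1,11],[0,0,0],0],[[2.2,0.1,11],[0,0,0],0],[[2.6,0.1,10.8],[0,0,0],0],[[3.2,0.1,10.7],[0,0,0],0],[[3.5,0.1,10.6],[0,0,0],0],[[0,0,0],[0,0,0],0]])

```text
clock: 14.28
eef_pos: [463.5, 284.8, 170.5]
tool_rot: [-3.141, -0.0, 1.618]
force: [0.4, -2.1, -4.4]
width: 10.0
gripper_force: 58.5
```

Call:
move_arm(plan=[[[8.5,0.4,20.6],[0,0,0],0],[[10.3,0.5,19.7],[0,0,0],0],[[11.9,0.5,18.8],[0,0,0],0],[[13.6,0.6,17.6],[0,0,0],0],[[7.3,0.3,8.4],[0,0,0],0],[[7.7,0.3,8],[0,0,0],0],[[8,0.3,7.7],[0,0,0],0],[[8.4,0.4,7.3],[0,0,0],0],[[0,0,0],[0,0,0],0],[[0,0,0],[0,0,0],0]])

```text
clock: 15.52
eef_pos: [533.6, 288.3, 278.9]
tool_rot: [-3.129, -0.0, 1.619]
force: [-14.4, -3.7, 12.9]
width: 9.9
gripper_force: 59.0
```

```bash
python3 knob.py
python3 - <<'E'
from h import *
s=status.read_state();print(s["clock"],s["eef_pos"],s["force"],s["width"],abs(s["qd"]).max())
cv2.imwrite("pics/s7.png",cams.get_image("side"))
E
```

```text
180.57204889402155
[0 0 0 0 0 0 0 0 0 0 0 0 0 0 5 6 7 6 5 6 4 0 0 0 0 0 0] [0 0 0 0 0 0 3 6 7 7 7 6 3 0 0 0 0 0]
side [391.95 156.85] [14  7  7  8 39] [ 455.09 -236.88  160.38] 98.38229156386015 -0.004202159131847477
15.775 [533.51 288.28 278.82] [-14.57  -3.94  13.83] 9.501985244773646 0.0013049089404773369
```

View pics/s7.png

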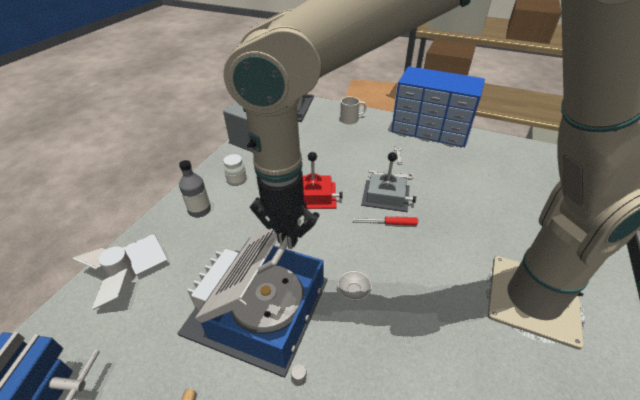

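Run:
```python
from h import *
a=np.radians(2.7);xr=np.array([np.cos(a),np.sin(a),0]);yr=np.array([-xr[1],xr[0],0]);h=np.array([702,299.5,105])
p=cams.camera_params("side");Ti=np.linalg.inv(p["pose"])
for t in(40,45,50,55,60):
    th=np.radians(t);u=-xr*np.cos(th)+[0,0,np.sin(th)]
    o=[]
    for r,y in[(206,123),(206,-123),(0,123),(0,-123),(255,55),(255,-55)]:
        c=p["K"]@(Ti@np.r_[h+r*u+y*yr,1])[:3];o.append((c[:2]/c[2]).round())
    print(t,*o)
im=cv2.imread("pics/s7.png");g=im[225:310,195:300]
m=((g.min(2)>95)).astype(int)
for i in range(0,85,3):print(225+i,''.join('#' if v else '.' for v in m[i]))
```

```text
40 [254. 309.] [307. 217.] [197. 319.] [253. 238.] [288. 275.] [310. 233.]
45 [247. 303.] [302. 212.] [197. 319.] [253. 238.] [280. 267.] [303. 226.]
50 [239. 297.] [296. 206.] [197. 319.] [253. 238.] [271. 259.] [295. 218.]
55 [231. 291.] [290. 201.] [197. 319.] [253. 238.] [261. 252.] [287. 211.]
60 [223. 285.] [283. 196.] [197. 319.] [253. 238.] [251. 245.] [278. 205.]
225 #####################################################################....................................
228 ########################################################################.................................
231 #############################################################################.#..........................
234 ########################################################################.##..####........................
237 ######################################################################..#..#######.....................#.
240 ####################################################################.....##########.......##...........##
243 #############################################################
[... 1764 characters left out ...]
#..........#############################
294 ###################################################################........######.#######################
297 ###############################################################################.#########################
300 #########################################################################################################
303 ########.################################################################################################
306 ########################################################################################################.
309 ...###################################################################################################...
```

The bar strip in the side image, with its centre at about column 282 on row 246, puts the guard at about 49°, which agrees with the tool path. I'll ease off the radial squeeze and settle.

Call:
move_arm(plan=[[[-0.5,0,2],[0,0,0],0],[[-0.5,0,2],[0,0,0],0],[[0,0,0],[0,0,0],0],[[0,0,0],[0,0,0],0],[[0,0,0],[0,0,0],0],[[0,0,0],[0,0,0],0]])

```text
clock: 16.58
eef_pos: [536.9, 288.4, 281.9]
tool_rot: [-3.138, -0.0, 1.618]
force: [-6.5, -2.0, 0.9]
width: 10.0
gripper_force: 59.0
```

```bash
python3 -c "
from cell import status,ctrl
s=status.read_state();print(s['eef_pos'],s['force'],abs(s['qd']).max())
print(ctrl.finish_job())"
```

```text
[536.93179008 288.38115083 281.90289452] [-6.4618118  -1.97716075  0.89830259] 0.0009041808725250224
the job is handed in; nothing more can be done
None
```

I handed in the job with the throttle let go at idle (about 0 rad in the last camera check) and the guard gripped and still at about 50° (estimated from the tool path and side image); no verdict came back.

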